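Seat the divider post of a plate rack by feel

ROBOT

A 7-joint arm with a two-finger parallel gripper is mounted at the origin on the work surface. World frame = base frame: x ahead of the robot, y to its left, z up, the work surface at z = 0. Lengths are in m, angles in rad, forces in N, time in s.
With the tool pointing down it reaches from about 0.425 to 0.925 m from the base axis. Payload 6.8 kg.
Tool frame: the origin (TCP) lies at the very end of the fingers, on their centre line; the grasp point (between the pads) lies 19 mm behind it; x points along the fingers, y is the direction in which the jaws open and shut, and the axes are right-handed (so a half turn about x gives the same grasp; the last joint's range is limited). The gripper opens to 85 mm and grips with 20 to 120 N. Pads are 22 mm wide; open, the fingers measure 114 mm over their backs; the gripper's body (76 mm by 85 mm) begins 54 mm behind the grasp point. The pads swing forward as they close: fully open they stand 13 mm farther back than shut.
Start: joints at [-1.375, 0.477, 0.022, 1.555, -0.011, 1.109, -0.083], TCP at [0.202, 0.644, 0.231] pointing down, gripper open.
Joint ranges: [-2.96, 2.96], [-0.34, 2.1], [-1.41, 1.46], [0.24, 2.44], [-1.37, 4.51], [0.17, 1.92], [-2.96, 2.96]. Speed limits (rad/s): [2.39, 2.39, 3.14, 3.14, 3.14, 3.14, 3.14].

INTERFACE

Orientations are given as a rotation vector (axis times angle).
In Python, from bench import get_obs, grab_frame, camera_info, hand_in gives the robot as it stands.
- The arm moves only by the tool apply_moves, never from a script. Its argument "series" is text: rows parted by semicolons, each of 7 numbers parted by spaces: the turn, a rotation vector about the tool's x, y, z in rad, then the shift along the tool's x, y, z in m, then the opening, from 0 (shut) to 1 (fully open). In form: wx wy wz tx ty tz hand; .... A call has 1 to 12 rows; each row is the pose to reach, as a shift and turn from the pose commanded when the call began, along the tool's axes at that moment; what a row does not reach only later rows make up. A row lasts 1/8 s, in which the tool goes at most 62.5 mm and 10.7 degrees, less where a joint would pass 70% of its speed; a pose out of reach is approached as far as the arm can. A call with a gripper value outside its range is refused whole. The fingers move at their own pace and stop on an object; "force" is the grip in N (left out, the last holds). Time passes only in rows, so rows that repeat a pose let the fingers close. It gives the time, the measured TCP pose, the force and the opening at its end, in the units of the state.
- get_obs(): the state, without advancing time (a new reading comes with each control period).
- grab_frame(name): name is "scene" or "top"; returns the picture (480x640x3 uint8, blue, green, red); there is no depth.
- camera_info(name): a dict with "fov_y" (degrees; the focal length in pixels is half the picture's height over the tangent of half this angle, whatever the lens; pixels are square), "cx", "cy" (the principal point, pixels), "rvec" (rotation vector, rad) and "tvec" (3), from world to camera coordinates, as OpenCV has them. Camera axes: x right, y down, z forward; pixel columns grow to the right and rows downward; lengths in m; the calibration is good to about 2 mm. A picture is of the moment at which its call begins. camera_info takes no time and is no camera call.
- hand_in(): hands the job in, once; it reports no verdict.
The state is a dict: "clock": time; "joints": joint angles; "qvel": joint speeds; "tau": joint torques, N m; "tcp_pos": TCP position; "orientation": TCP orientation; "contact_force": force on the tool from outside, world axes, zero at the start; "moment": the same for the moment, N m; "grip_width": finger opening in m.
Only numpy, scipy, OpenCV 4.12 (cv2) and the standard library are available. Lean on these libraries where they do the work, as an engineer would, in place of code of your own. Each camera call takes 0.05 s, during which the arm holds its last target.

TASK

Take the wooden-headed divider post out of its dark block and put it back into the plate rack: set its tip gently on the black floor of the rack's groove and slide it along under light pressure until it drops into the hidden hole, then push it fully home and let go, leaving it upright. Never press the post on the rack harder than 25 N, keep it roughly upright, do not lean on the rack with the robot itself, and leave everything else on the counter where it is.

Things in the scene. Friction and masses are not known exactly. Their poses are not given: they have to be found in the camera images.
- rack: Adjustable plate rack fixed to the counter: wooden base 110 mm wide (its x), 264 mm long (its y); origin at the centre of its underside, z up. A groove runs along its y axis at x = 0, open for y from -60 to +60 mm, closed at both ends by pale blocks 47 mm high carrying short steel studs up to 72 mm above the counter. The wooden lips beside the groove are 37 mm above the counter.
- groove_mid (a point): Middle of the groove's flat black floor, 32 mm above the counter, rack axes. Groove 18 mm wide, 5 mm deep. The floor has one blind hole on the groove's middle line: 14 mm across, mouth bevelled 1.5 mm, 20 mm deep. It is black in black, unmarked, centred anywhere up to 34 mm either way (y) from this point, and must be felt for. Post fully home: tip 20 mm below this floor. The floor is stiff.
- stand: Dark wooden block 70 x 70 x 40 mm, fixed to the counter, in whose loose upright central hole (16 mm across, 30 mm deep) the post is parked at first. Origin at the centre of its underside, z up.
- post_grip (a point): Centre of the square pale wooden head (24 x 24 mm, 32 mm tall, flats facing this point's x and y axes) at the top of the divider post; z runs up the post. Post 109 mm long, about 120 g: below its head a steel pin 12 mm in diameter, its tip tapered to 8 mm over the last 2 mm. This point is 93 mm above the tip; the head's underside 77 mm above it. Loose in the stand at first.
- post_tip (a point): Centre of the lower end of the divider post (same axes as post_grip).
- bottle: Bystander: empty stainless steel push-pump bottle, 72 mm across, about 197 mm tall; origin at the centre of its underside.
- container: Bystander: orange plastic lid-lock container with white clips, 98 x 148 x 67 mm; origin at the centre of its underside.
- coaster: Bystander: round wooden coaster, 96 mm across, 10 mm thick; origin at the centre of its underside.
- tongs: Bystander: closed steel tongs lying flat, 240 mm long along its x, 32 mm wide, 16 mm high; origin on the underside near the middle.
- thali: Bystander: round steel plate 202 mm across with five clay diyas on it, 23 mm high in all; origin at the centre of its underside.
Not all that is in view belongs to the job. There is more than one size of the stand; the one meant has the size given above.

How it is judged:
On the way, in this order (a step that is already met when the one before it is completed fails the run):
1. the post is lifted clear out of its stand (z of post_tip in the frame of stand above 0.045 m), for 0.05 s.
2. the post's tip is felt along the groove: it bears on the groove's black floor (between 2.5 mm above and 1.5 mm below it, contact over 0.3 N) for 0.2 s (x of post_tip in the frame of rack between -0.007 and 0.007 m and y of post_tip in the frame of rack between -0.058 and 0.058 m and z of post_tip in the frame of rack between 0.0305 and 0.0345 m and contact force between post and rack above 0.3 N), for 0.2 s.
At the end, for the whole second after the job is handed in: The post stands in the hole of the rack's groove, its tip within 2.5 mm of the hole's bottom (at least 17.5 mm below the groove floor), tilted less than 0.1 rad (6 degrees), at rest and released (x of post_tip in the frame of rack between -0.004 and 0.004 m and y of post_tip in the frame of rack between -0.04 and 0.04 m and z of post_tip in the frame of rack below 0.0145 m and angle between post_grip's own z axis and vertical below 0.1 rad and linear speed of post below 0.02 m/s and contact force between the fingers and post below 0.1 N); the robot touches nothing.
It fails at once if the post is pressed against the rack with more than 25 N (contact force between post and rack above 25 N).
It fails at once if the robot itself presses on the rack with more than 10 N (contact force between any of the fingers, the arm and rack above 10 N).
It fails at once if the post is tipped more than 30 degrees (angle between post_grip's own z axis and vertical above 0.52 rad).
It fails at once if a bystander on the counter is moved more than 20 mm (distance of any of bottle, container, coaster, tongs, thali from where it was at the start of the episode above 0.02 m).
It also fails if it takes over 69 s, if anything falls off the work surface, if the arm or the gripper's body presses on something with over 40 N, if the wrist force passes 120 N, or if a joint passes its speed limit or range.

## Working session

There is one attempt and no reset: what is moved stays moved. The work goes in short steps, Python scripts to look and compute and a tool call to move; the robot and the scene stay as the last step left them, time stands still between calls to the robot, and variables do not carry over. Pictures are saved under pics/ and viewed, and the job is handed in when it is done.

Besides the shell and the picture viewer there is one more tool, called as name(argument=value, ...) on one line, values as JSON. apply_moves: Moves the arm, as the interface text tells. Its arguments: {"type":"object","properties":{"series":{"type":"string"},"force":{"type":"number"}},"required":["series"]}

```bash
ls; mkdir -p pics
python3 - <<'E'
from bench import *
import cv2
print(get_obs())
for n in ("scene","top"):
    print(camera_info(n)); cv2.imwrite(f"pics/{n}0.png",grab_frame(n))
E
```

```text
pics
{'clock': 0.0, 'joints': array([-1.3750952 ,  0.47778861,  0.02240054,  1.55650141, -0.01150337,
        1.10932317, -0.08307257]), 'qvel': array([ 0.00111105,  0.00126922, -0.00157787, -0.00110479,  0.00065717,
        0.000386  ,  0.00015372]), 'tau': array([ 2.38900257e-04, -5.96442389e+01,  1.60798699e+00, -2.81197214e+01,
        1.25356915e-02,  9.27346176e-03,  1.40639517e-05]), 'tcp_pos': array([0.2017914 , 0.64347652, 0.23031353]), 'orientation': array([ 0.23696104,  1.55773301, -0.23993572]), 'contact_force': array([ 0.56375991,  0.56519171, -0.68155947]), 'moment': array([ 0.06169539,  0.03563639, -0.00881735]), 'grip_width': 0.08559770844160823}
{'fov_y': 43.10858402714258, 'cx': 320.6366024322676, 'cy': 240.23975700568042, 'rvec': array([ 2.00489295,  0.92447752, -0.51023913]), 'tvec': array([-0.37313458, -0.15310706,  1.86773732])}
{'fov_y': 42.65476325076246, 'cx': 326.27185687062735, 'cy': 230.02939609326515, 'rvec': array([ 2.18558906, -2.1654479 ,  0.09931466]), 'tvec': array([0.00506097, 0.57692661, 1.54602171])}
```

View pics/scene0.png

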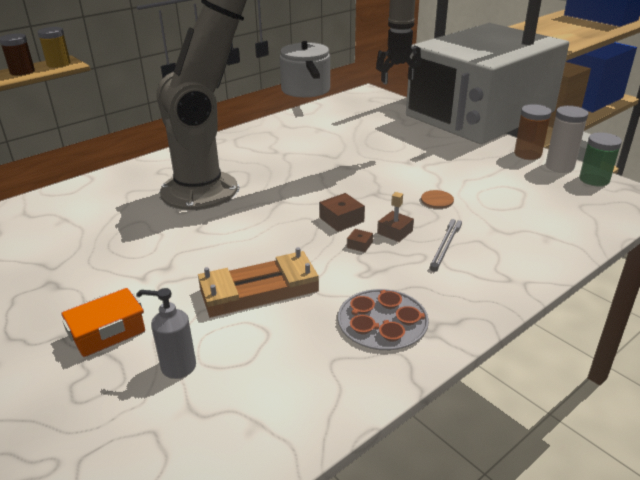

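View pics/top0.png

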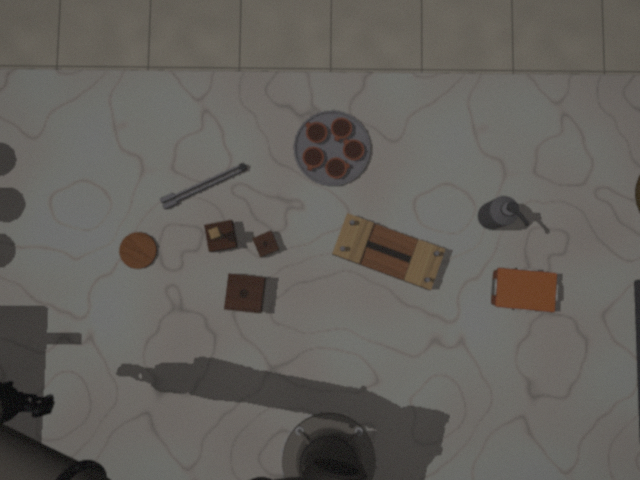

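The scene view shows the post in its dark block at about (396,215) and the rack at about (258,282). In the top view the post's head is at about (214,233) and the rack at about (390,250). I'll enlarge these areas.

Run:
```python
import cv2
t=cv2.imread("pics/top0.png");s=cv2.imread("pics/scene0.png")
def c(im,x,y,w,h,k,n):
    im=cv2.resize(im[y:y+h,x:x+w],None,fx=k,fy=k,interpolation=cv2.INTER_CUBIC)
    im=cv2.convertScaleAbs(im,alpha=1.6 if n[0]=='t' else 1.1)
    for i in range(0,w,10):
        cv2.putText(im,str(x+i),(i*k,8),0,.3,(255,0,0),1); cv2.line(im,(i*k,10),(i*k,14),(255,0,0),1)
    for i in range(0,h,10):
        cv2.putText(im,str(y+i),(0,i*k+4),0,.3,(255,0,0),1);cv2.line(im,(20,i*k),(24,i*k),(255,0,0),1)
    cv2.imwrite("pics/"+n+".png",im)
c(t,325,205,130,95,6,"t_rack"); c(t,190,210,95,70,8,"t_st"); c(s,190,240,140,80,5,"s_rack"); c(s,340,180,90,75,8,"s_st")
```

```text
(no output)
```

View pics/t_rack.png

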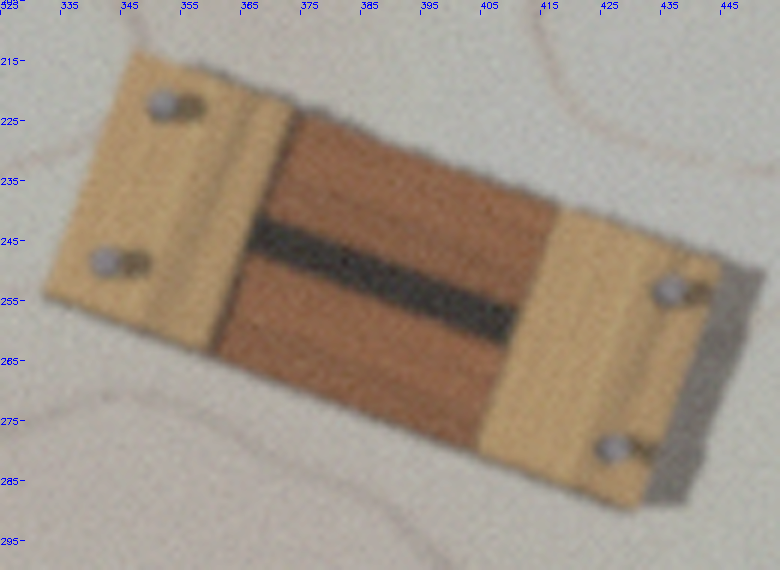

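View pics/t_st.png

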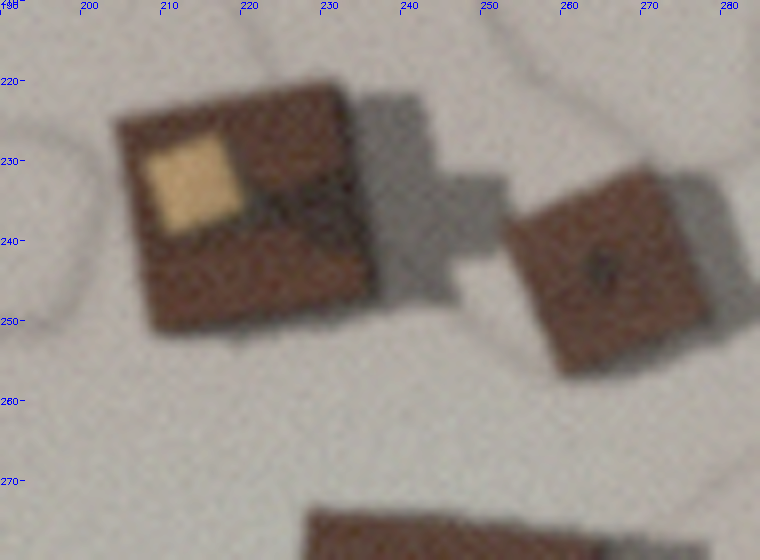

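View pics/s_rack.png

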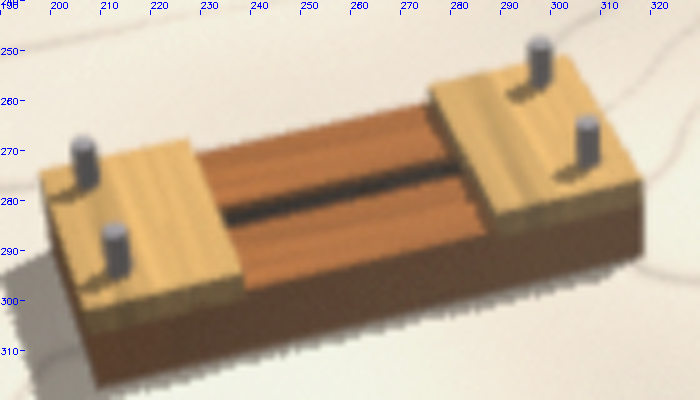

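View pics/s_st.png

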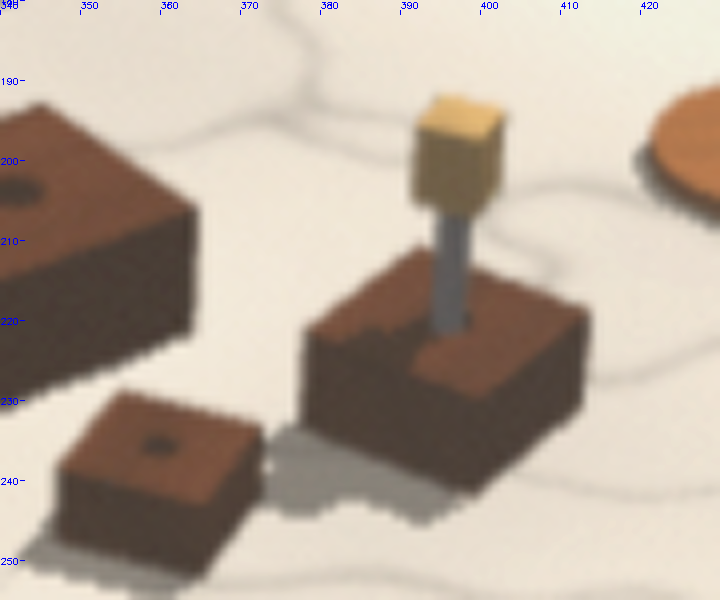

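```bash
cat > h.py <<'E'
import numpy as np,cv2
from bench import *
from scipy.optimize import least_squares
def cam(n):
    c=camera_info(n); f=240/np.tan(np.radians(c['fov_y']/2))
    return np.array(c['rvec']),np.array(c['tvec']),np.array([[f,0,c['cx']],[0,f,c['cy']],[0,0,1.]])
C={n:cam(n) for n in("scene","top")}
def proj(n,P): return cv2.projectPoints(np.array(P,float).reshape(-1,3),*C[n],None)[0].reshape(-1,2)
def crop(pts,k,ox,oy): return (np.array(pts,float)+.5)/k-.5+[ox,oy]
def fit(obs,x0):
    # obs: list (cam, local pts, pix); x0 x,y,yaw
    def res(p):
        c,s=np.cos(p[2]),np.sin(p[2]);R=np.array([[c,-s,0],[s,c,0],[0,0,1]])
        return np.concatenate([(proj(n,np.array(L)@R.T+[p[0],p[1],0])-px).ravel() for n,L,px in obs])
    r=least_squares(res,x0,loss='soft_l1')
    return r.x,res(r.x)
E
cat > fit1.py <<'E'
from h import *
np.set_printoptions(precision=4,suppress=True)
b=.047
# rack +y = image left(top)
TL=[(.055,.132,b),(-.055,.132,b),(.055,.06,b),(-.055,.06,b),(.055,-.06,b),(-.055,-.06,b),(.055,-.132,b),(-.055,-.132,b),(0,.06,.037),(0,-.06,.037)]
TP=crop([(138,52),(42,293),(298,108),(213,352),(563,203),(480,453),(720,262),(637,510),(257,232),(512,322)],6,325,205)
# scene: image left = ? robot's right (-y)
SL=[(-.055,-.132,b),(-.055,-.06,b),(.055,-.06,b),(.055,-.132,b),(-.055,.06,b),(-.055,.132,b),(.055,.132,b),(.055,.06,b),(.055,-.132,0),(.055,.132,0)]
SP=crop([(40,172),(188,140),(243,275),(85,310),(430,85),(570,57),(642,182),(497,215),(97,387),(642,258)],5,190,240)
for o in ([("top",TL,TP)],[("scene",SL,SP)],[("top",TL,TP),("scene",SL,SP)]):
    x,r=fit(o,[.6,-.1,-.3]); print("rack",x); 
print(r.reshape(-1,2).round(1).tolist())
h=.012
SH=crop([(437,95),(505,108),(487,137),(415,127),(412,203),(500,183)],8,340,180)
TH=crop([(145,160),(215,133),(243,205),(170,237)],8,190,210)
zt=.119;zb=.087
TLc=[(h,h,zt),(h,-h,zt),(-h,-h,zt),(-h,h,zt)]
SLc=[(-h,h,zt),(h,h,zt),(h,-h,zt),(-h,-h,zt),(-h,-h,zb),(h,h,zb)]
for o in ([("top",TLc,TH)],[("scene",SLc,SH)],[("top",TLc,TH),("scene",SLc,SH)]):
    x,r=fit(o,[.6,.25,.3]); print("head",x); 
print(r.reshape(-1,2).round(1).tolist())
s=.035;zt=.04
TS=crop([(115,120),(335,78),(378,297),(155,335)],8,190,210)
SS=crop([(422,247),(590,312),(482,398),(305,330),(472,497),(582,405),(300,428)],8,340,180)
TLs=[(s,s,zt),(s,-s,zt),(-s,-s,zt),(-s,s,zt)]
SLs=[(-s,s,zt),(s,s,zt),(s,-s,zt),(-s,-s,zt),(s,-s,0),(s,s,0),(-s,-s,0)]
for o in ([("top",TLs,TS)],[("scene",SLs,SS)],[("top",TLs,TS),("scene",SLs,SS)]):
    x,r=fit(o,[.6,.25,.2]); print("stand",x); 
print(r.reshape(-1,2).round(1).tolist())
E
python3 fit1.py
```

```text
rack [ 0.5236 -0.1478 -0.3398]
rack [ 0.5239 -0.1461 -0.3513]
rack [ 0.5238 -0.1468 -0.3444]
[[-0.8, -0.8], [0.2, -0.2], [-0.7, -0.4], [-1.4, -0.2], [-0.1, 0.2], [-0.9, -0.4], [0.7, 0.3], [0.1, 0.1], [-1.5, -0.4], [0.6, 1.0], [-0.5, 0.1], [-0.2, -0.1], [-0.1, -0.1], [-0.2, 0.4], [-0.6, 0.2], [-0.8, -0.3], [0.1, -0.3], [-0.2, -0.0], [-0.1, 1.0], [0.4, 0.2]]
head [0.5599 0.281  0.3839]
head [0.5582 0.2827 0.4932]
head [0.5595 0.2813 0.4278]
[[-0.7, 0.6], [-0.2, -0.1], [0.2, 0.0], [0.1, 0.1], [0.2, -0.2], [0.4, -0.0], [-0.4, 0.5], [-0.1, -0.1], [-0.4, 0.9], [0.3, 1.1]]
stand [0.5593 0.2787 0.2006]
stand [0.5585 0.2827 0.1931]
stand [0.5595 0.2804 0.1985]
[[-0.3, -0.1], [-0.7, -0.0], [-1.2, -0.4], [-0.6, 0.1], [-0.8, 0.0], [0.0, 0.0], [-0.5, 0.5], [-0.5, 0.4], [-0.1, 0.7], [-0.0, 0.8], [-0.4, 0.6]]
```

```bash
cat >> h.py <<'E'
from scipy.spatial.transform import Rotation as Ro
def Rdown(phi):
    # tool x down, tool y at heading phi in world
    y=np.array([np.cos(phi),np.sin(phi),0]);x=np.array([0,0,-1.]);return np.stack([x,y,np.cross(x,y)],1)
def move(pos,phi,base=None):
    o=get_obs() if base is None else base
    R=Ro.from_rotvec(o['orientation']).as_matrix();p=np.array(o['tcp_pos'])
    if phi is None: w=np.zeros(3)
    else: w=Ro.from_matrix(R.T@Rdown(phi)).as_rotvec()
    return w, R.T@(np.array(pos)-p)
E
python3 - <<'E'
from h import *
np.set_printoptions(precision=4,suppress=True)
R=Ro.from_rotvec(get_obs()['orientation']).as_matrix(); print(R)
print("heading y",np.arctan2(R[1,1],R[0,1]))
for k in range(4):
    phi=.42+k*np.pi/2; print(phi,move([.5595,.2813,.16],phi))
E
```

```text
[[-0.0003  0.2991  0.9542]
 [-0.0016  0.9542 -0.2991]
 [-1.     -0.0016  0.0001]]
heading y 1.2669974344061687
0.42 (array([0.847 , 0.0008, 0.0014]), array([ 0.0709, -0.2386,  0.4497]))
1.9907963267948965 (array([-0.7238, -0.0004,  0.0016]), array([ 0.0709, -0.2386,  0.4497]))
3.561592653589793 (array([-2.2946, -0.0017,  0.001 ]), array([ 0.0709, -0.2386,  0.4497]))
5.13238898038469 (array([2.4178, 0.002 , 0.0005]), array([ 0.0709, -0.2386,  0.4497]))
```

apply_moves(series="-0.724 0 0.0015 0.05 -0.2386 0.4497 1;-0.724 0 0.0015 0.05 -0.2386 0.4497 1;-0.724 0 0.0015 0.05 -0.2386 0.4497 1;-0.724 0 0.0015 0.05 -0.2386 0.4497 1;-0.724 0 0.0015 0.05 -0.2386 0.4497 1;-0.724 0 0.0015 0.05 -0.2386 0.4497 1;-0.724 0 0.0015 0.05 -0.2386 0.4497 1;-0.724 0 0.0015 0.05 -0.2386 0.4497 1;-0.724 0 0.0015 0.05 -0.2386 0.4497 1;-0.724 0 0.0015 0.05 -0.2386 0.4497 1;-0.724 0 0.0015 0.05 -0.2386 0.4497 1;-0.724 0 0.0015 0.05 -0.2386 0.4497 1", force=60)

```text
clock: 1.6
tcp_pos: [0.5584, 0.2839, 0.1814]
orientation: [-0.33, 1.545, 0.334]
contact_force: [0.5, 0.4, 0.9]
grip_width: 0.0853
```

```bash
cat >> h.py <<'E'
def shot(n,name,x=0,y=0,w=640,h=480,k=1,a=1.0):
    im=grab_frame(n);cv2.imwrite("pics/raw_"+name+".png",im)
    im=cv2.resize(im[y:y+h,x:x+w],None,fx=k,fy=k,interpolation=cv2.INTER_CUBIC)
    im=cv2.convertScaleAbs(im,alpha=a)
    if k>1:
      for i in range(0,w,10):
        cv2.putText(im,str(x+i),(i*k,8),0,.3,(255,0,0),1); cv2.line(im,(i*k,10),(i*k,14),(255,0,0),1)
      for i in range(0,h,10):
        cv2.putText(im,str(y+i),(0,i*k+4),0,.3,(255,0,0),1);cv2.line(im,(20,i*k),(24,i*k),(255,0,0),1)
    cv2.imwrite("pics/"+name+".png",im)
def st():
    o=get_obs();R=Ro.from_rotvec(o['orientation']).as_matrix()
    print(round(o['clock'],2),o['tcp_pos'].round(4),"phi",np.arctan2(R[1,1],R[0,1]).round(4),"xax",R[:,0].round(4),"F",o['contact_force'].round(2),"M",o['moment'].round(2),"w",round(o['grip_width'],4),"j",o['joints'].round(2))
    return o
E
python3 - <<'E'
from h import *
st(); shot("top","t1",150,170,160,120,5,1.6); shot("scene","s1",330,90,130,150,4,1.1)
E
```

```text
1.6 [0.5584 0.2839 0.1814] phi 1.9942 xax [-5.0e-04  2.2e-03 -1.0e+00] F [0.54 0.42 0.91] M [-0.06  0.02  0.04] w 0.0853 j [-0.57  0.45  0.01  1.73 -0.01  0.97  1.43]
```

View pics/s1.png

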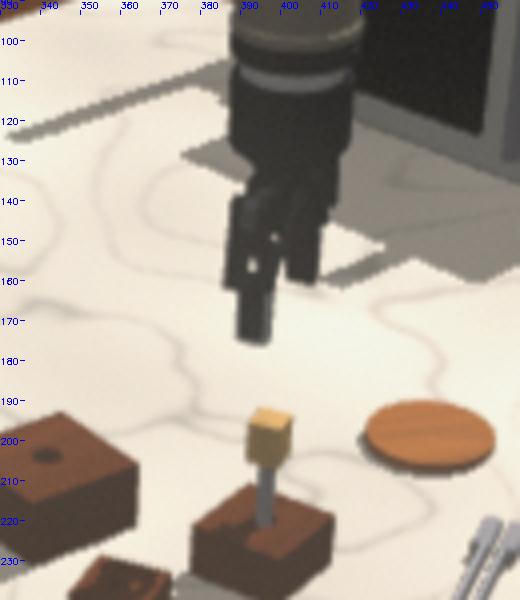

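View pics/t1.png

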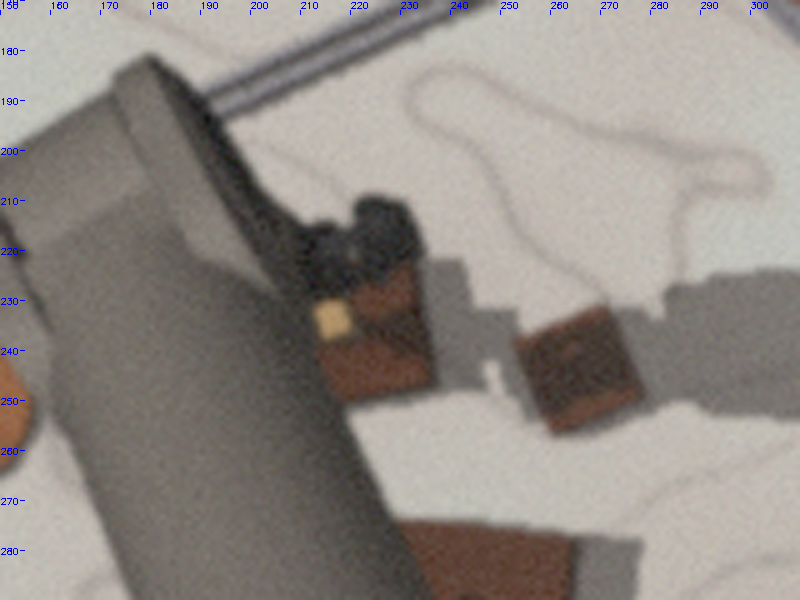

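Run:
```python
from h import *
o=get_obs();p=o['tcp_pos'];d=np.array([np.cos(1.9942),np.sin(1.9942),0]);z=np.array([0,0,.013])
for n in("scene","top"): print(n,proj(n,[p,p+.05*d+z,p-.05*d+z]).round(1).tolist())
print(move([.5595,.2813,.086],1.99),move([.5595,.2813,.098],1.99))
```

```text
scene [[398.9, 172.6], [405.7, 160.0], [392.5, 176.5]]
top [[207.8, 230.6], [186.5, 238.9], [226.9, 221.4]]
(array([ 0.00318541,  0.00064356, -0.00180685]), array([ 0.09546843, -0.00218019, -0.00023549])) (array([ 0.00318541,  0.00064356, -0.00180685]), array([ 0.08346846, -0.00215852, -0.00022773]))
```

Run:
```python
from h import *
o=st();print(o['qvel'])
```

```text
1.7 [0.5588 0.2832 0.1815] phi 1.9932 xax [-2.0e-04  1.9e-03 -1.0e+00] F [-0.08  0.15 -0.04] M [ 0.04 -0.01 -0.02] w 0.0855 j [-0.57  0.45  0.01  1.73 -0.01  0.97  1.43]
[ 0.00315838  0.00110641  0.0078838   0.0002005  -0.00168302 -0.0009539
  0.00103354]
```

apply_moves(series="0 0 0 0.05 0 0 1;0 0 0 0.07 0 0 1;0 0 0 0.094 0 0 1;0 0 0 0.094 0 0 1;0 0 0 0.094 0 0 1;0 0 0 0.094 0 0 1")

```text
clock: 2.45
tcp_pos: [0.5604, 0.2826, 0.0887]
orientation: [-0.328, 1.543, 0.331]
contact_force: [-0.0, 0.4, 0.6]
grip_width: 0.0854
```

Run:
```python
from h import *
st(); shot("top","t2",150,170,160,120,5,1.6); shot("scene","s2",330,120,130,120,5,1.1)
```

```text
2.45 [0.5604 0.2826 0.0887] phi 1.9911 xax [ 0.0018  0.0026 -1.    ] F [-0.04  0.39  0.6 ] M [-0.02 -0.01  0.01] w 0.0854 j [-0.57  0.56  0.    1.79 -0.    0.79  1.43]
```

View pics/s2.png

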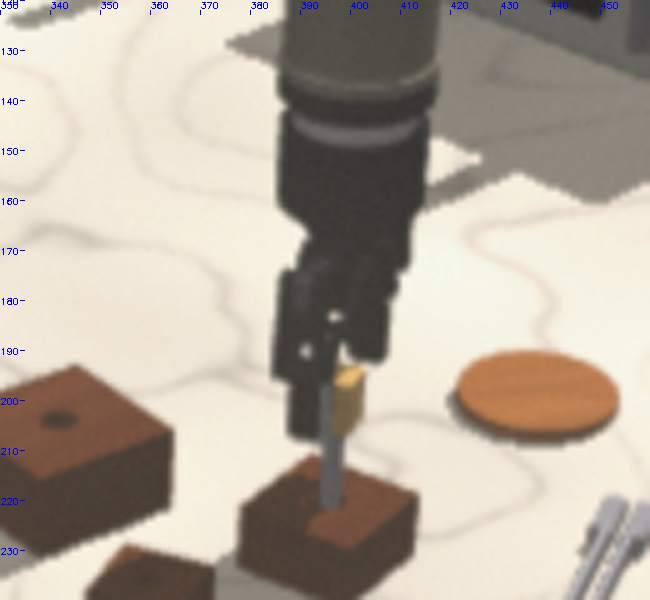

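View pics/t2.png

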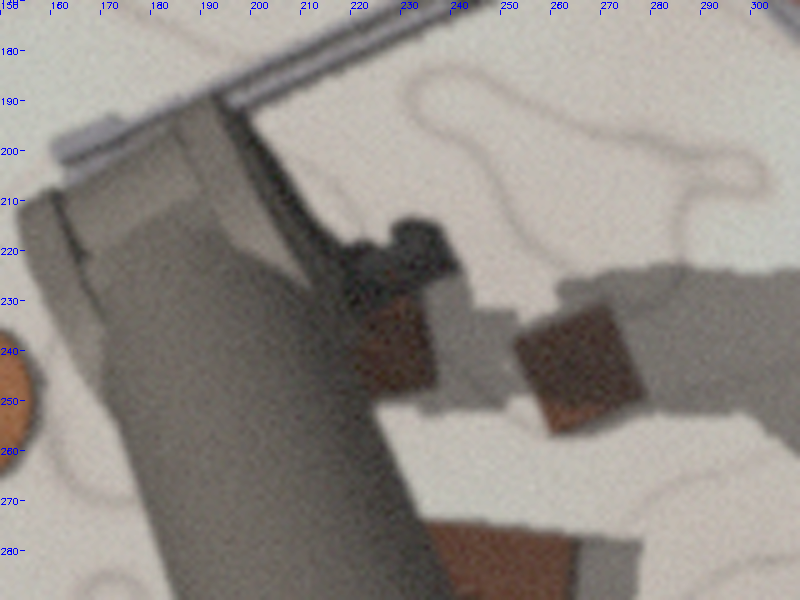

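The head sits between the two fingers (scene ~(398,200)), so I'll close on it.

apply_moves(series="0 0 0 0 0 0 0.6;0 0 0 0 0 0 0.4;0 0 0 0 0 0 0.2;0 0 0 0 0 0 0.1;0 0 0 0 0 0 0.1;0 0 0 0 0 0 0.1;0 0 0 0 0 0 0.1", force=60)

```text
clock: 3.42
tcp_pos: [0.5598, 0.2821, 0.0874]
orientation: [-0.328, 1.545, 0.331]
contact_force: [0.9, 0.4, 1.8]
grip_width: 0.023
```

Run:
```python
from h import *
st(); shot("scene","s3",330,120,130,120,5,1.1)
```

```text
3.42 [0.5598 0.2821 0.0874] phi 1.9909 xax [ 2.0e-04  1.7e-03 -1.0e+00] F [0.88 0.36 1.81] M [-0.03  0.05  0.02] w 0.023 j [-0.57  0.56  0.    1.79 -0.    0.79  1.43]
```

View pics/s3.png

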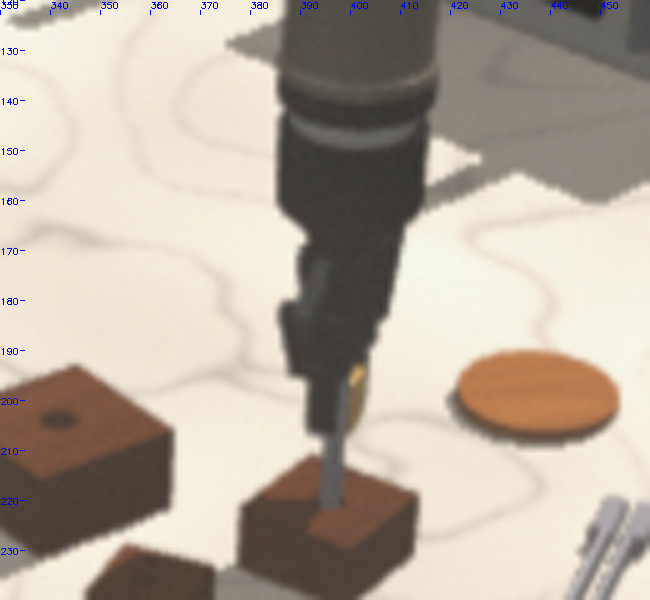

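apply_moves(series="0 0 0 -0.01 0 0 0.1;0 0 0 -0.04 0 0 0.1;0 0 0 -0.07 0 0 0.1;0 0 0 -0.1 0 0 0.1;0 0 0 -0.1 0 0 0.1;0 0 0 -0.1 0 0 0.1")

```text
clock: 4.22
tcp_pos: [0.5589, 0.2815, 0.1864]
orientation: [-0.329, 1.547, 0.33]
contact_force: [-0.5, 0.3, -1.4]
grip_width: 0.0233
```

Run:
```python
from h import *
st(); shot("scene","s4",350,100,100,120,5,1.1)
for phi in (1.2264,): print(move([.5238,-.1468,.18],phi))
```

```text
4.22 [0.5589 0.2815 0.1864] phi 1.991 xax [-1.5e-03  7.0e-04 -1.0e+00] F [-0.52  0.29 -1.41] M [ 0.03  0.02 -0.01] w 0.0233 j [-0.57  0.44  0.01  1.72 -0.01  0.98  1.43]
(array([ 7.64672829e-01, -2.33385205e-03, -2.66566667e-04]), array([ 0.00586249, -0.37668172, -0.20655968]))
```

View pics/s4.png

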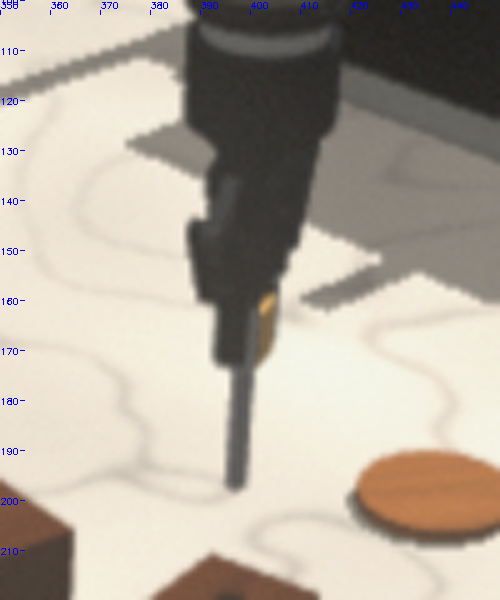

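Run:
```python
from h import *
p=get_obs()['tcp_pos'];R=Ro.from_rotvec(get_obs()['orientation']).as_matrix()
for z in(.109,.186): print(z,proj("scene",[p[0],p[1],z]).round(2))
print("ty dir",(proj("scene",p+.01*R[:,1])-proj("scene",p)).round(2),"tz",(proj("scene",p+.01*R[:,2])-proj("scene",p)).round(2))
im=cv2.imread("pics/raw_s4.png").astype(int).sum(2)
for y in range(172,200,2): print(y,im[y,388:408].tolist())
```

```text
0.109 [[396.81 197.38]]
0.186 [[398.5  171.22]]
ty dir [[ 1.32 -1.64]] tz [[3.71 0.75]]
172 [644, 645, 647, 638, 537, 354, 254, 224, 199, 193, 200, 254, 271, 324, 476, 616, 649, 653, 654, 656]
174 [645, 644, 642, 645, 645, 635, 624, 565, 371, 274, 258, 267, 359, 588, 645, 653, 655, 651, 653, 654]
176 [644, 644, 645, 643, 646, 646, 647, 623, 384, 267, 249, 255, 364, 601, 648, 652, 654, 651, 654, 654]
178 [638, 642, 640, 644, 640, 640, 642, 620, 381, 266, 252, 273, 428, 611, 646, 648, 650, 648, 650, 649]
180 [639, 636, 637, 641, 641, 639, 633, 549, 348, 262, 252, 281, 468, 619, 644, 646, 650, 646, 649, 645]
182 [633, 632, 633, 634, 639, 637, 631, 538, 346, 262, 252, 292, 515, 625, 644, 646, 646, 644, 647, 648]
184 [632, 632, 631, 629, 633, 632, 624, 479, 313, 254, 254, 303, 547, 631, 639, 640, 640, 644, 644, 643]
186 [627, 628, 628, 630, 628, 630, 617, 469, 308, 258, 250, 312, 584, 632, 638, 640, 638, 643, 639, 644]
188 [627, 627, 627, 628, 629, 630, 611, 423, 287, 259, 257, 338, 582, 630, 635, 637, 638, 635, 637, 641]
190 [627, 622, 627, 627, 627, 628, 613, 418, 286, 255, 259, 364, 587, 631, 633, 637, 636, 637, 636, 639]
192 [624, 625, 628, 626, 627, 626, 609, 381, 271, 256, 265, 393, 591, 630, 633, 631, 630, 635, 633, 636]
194 [594, 594, 593, 600, 605, 608, 590, 369, 265, 257, 277, 443, 596, 630, 630, 632, 635, 637, 630, 635]
196 [622, 617, 615, 604, 600, 587, 519, 347, 274, 259, 304, 502, 610, 630, 631, 630, 633, 627, 631, 629]
198 [612, 616, 610, 614, 605, 585, 571, 543, 480, 485, 578, 613, 628, 626, 629, 631, 630, 629, 631, 632]
```

Run:
```python
from h import *
print(move([.5390,-.1044,.184],1.2264))
```

```text
(array([ 7.64672829e-01, -2.33385205e-03, -2.66566667e-04]), array([ 0.00183512, -0.34416896, -0.17539077]))
```

apply_moves(series="0.765 0 0 0 -0.344 -0.1755 0.1;0.765 0 0 0 -0.344 -0.1755 0.1;0.765 0 0 0 -0.344 -0.1755 0.1;0.765 0 0 0 -0.344 -0.1755 0.1;0.765 0 0 0 -0.344 -0.1755 0.1;0.765 0 0 0 -0.344 -0.1755 0.1;0.765 0 0 0 -0.344 -0.1755 0.1;0.765 0 0 0 -0.344 -0.1755 0.1;0.765 0 0 0 -0.344 -0.1755 0.1;0.765 0 0 0 -0.344 -0.1755 0.1;0.765 0 0 0 -0.344 -0.1755 0.1;0.765 0 0 0 -0.344 -0.1755 0.1")

```text
clock: 5.78
tcp_pos: [0.5398, -0.1033, 0.1868]
orientation: [0.271, 1.554, -0.269]
contact_force: [-0.9, -0.2, -0.8]
grip_width: 0.0231
```

Run:
```python
from h import *
shot("scene","s5",190,180,150,120,5,1.1);o=st();shot("top","t5",310,190,150,120,5,1.6)
p=o['tcp_pos'];print(proj("scene",[p-[0,0,.0774],p,[p[0],p[1],.037]]),proj("top",p-[0,0,.0774]))
```

```text
5.83 [ 0.5398 -0.1034  0.1868] phi 1.2265 xax [ 0.      0.0015 -1.    ] F [ 0.92  0.27 -0.61] M [-0.02  0.04  0.03] w 0.023 j [-0.16  0.33  0.29  1.92 -0.12  0.91  1.42]
[[274.73596035 249.06630983]
 [272.81685174 220.71019972]
 [276.42689284 274.05096555]] [[373.27168326 242.61684167]]
```

View pics/s5.png

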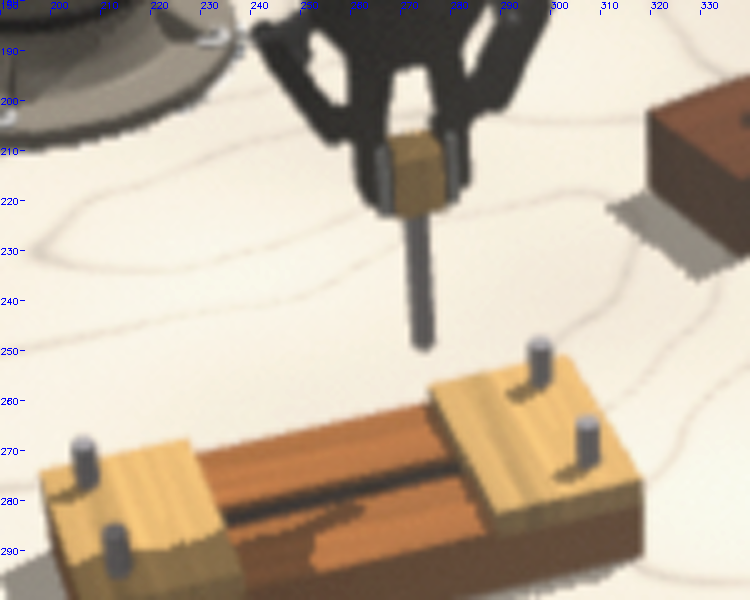

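View pics/t5.png

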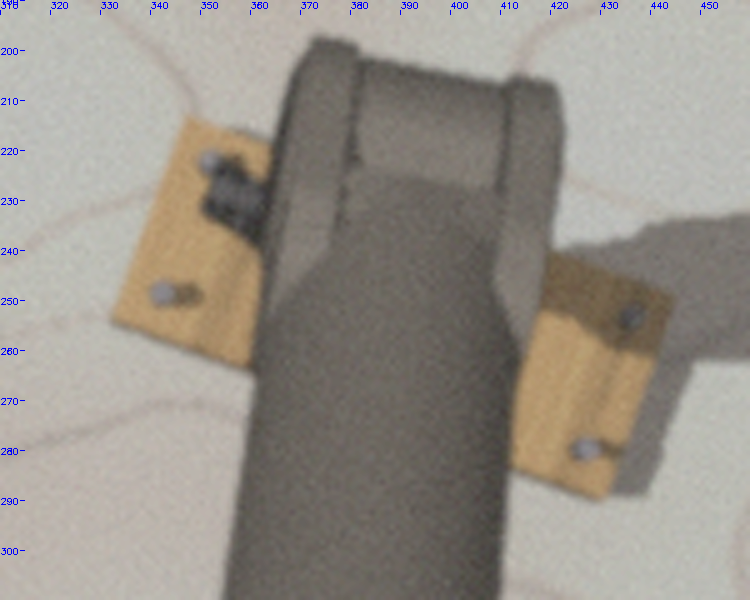

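The scene view shows the pin tip at (274.2,249.2), with 274.7,249.1 predicted. The groove's middle line lies at row 274.2 below it, with 274.05 predicted, so lateral alignment is good. Next I lower the post to just above the lips.

apply_moves(series="0 0 0 0.03 0 0 0.1;0 0 0 0.055 0 0 0.1;0 0 0 0.068 0 0 0.1;0 0 0 0.068 0 0 0.1;0 0 0 0.068 0 0 0.1;0 0 0 0.068 0 0 0.1")

```text
clock: 6.62
tcp_pos: [0.5404, -0.1038, 0.1197]
orientation: [0.272, 1.552, -0.269]
contact_force: [0.6, -1.0, -1.1]
grip_width: 0.0233
```

Run:
```python
from h import *
shot("scene","s6",240,210,100,80,8,1.1);o=st()
p=o['tcp_pos'];print(proj("scene",[p-[0,0,.0774],p]))
d=p[:2]-[.5238,-.1468];a=-.3444;print("rack xy",d@[np.cos(a),np.sin(a)],d@[-np.sin(a),np.cos(a)])
```

```text
6.67 [ 0.5403 -0.1038  0.1196] phi 1.2259 xax [ 0.0014  0.0015 -1.    ] F [ 0.06  0.15 -1.65] M [-0.02  0.02  0.  ] w 0.0227 j [-0.13  0.42  0.27  1.97 -0.16  0.77  1.45]
[[276.32989134 272.46546169]
 [274.51055241 245.57882529]]
rack xy 0.0010176696730866436 0.0460872546036943
```

View pics/s6.png

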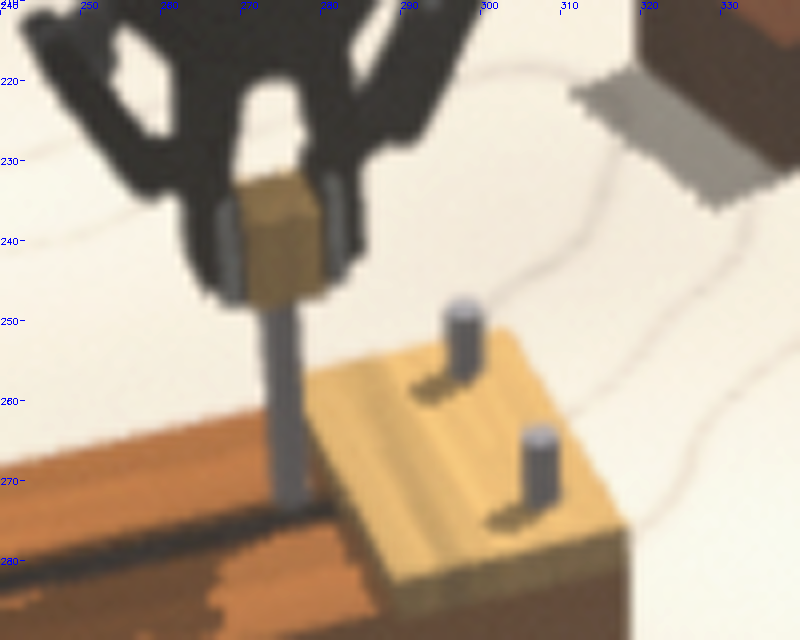

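apply_moves(series="0 0 0 0.003 0 -0.001 0.1;0 0 0 0.006 0 -0.001 0.1;0 0 0 0.008 0 -0.001 0.1;0 0 0 0.008 0 -0.001 0.1;0 0 0 0.008 0 -0.001 0.1;0 0 0 0.008 0 -0.001 0.1")

```text
clock: 7.42
tcp_pos: [0.5388, -0.1034, 0.1108]
orientation: [0.272, 1.554, -0.269]
contact_force: [0.8, 0.5, -2.0]
grip_width: 0.0234
```

```bash
cat >> h.py <<'E'
def rk():
    o=st();p=o['tcp_pos'];d=p[:2]-[.5238,-.1468];a=-.3444
    print("rack xy",(1000*d@[np.cos(a),np.sin(a)]).round(1),(1000*d@[-np.sin(a),np.cos(a)]).round(1),"tip-floor mm",(1000*(p[2]-.0774-.032)).round(2))
E
python3 -c "
from h import *
rk()"
```

```text
7.42 [ 0.5388 -0.1034  0.1108] phi 1.2259 xax [ 0.      0.0015 -1.    ] F [ 0.77  0.52 -1.99] M [ 0.02 -0.   -0.06] w 0.0234 j [-0.13  0.43  0.26  1.98 -0.16  0.75  1.45]
rack xy -0.5 46.0 tip-floor mm 1.39
```

apply_moves(series="0 0 0 0.0005 0 0 0.1;0 0 0 0.001 0 0 0.1;0 0 0 0.001 0 0 0.1")

```text
clock: 7.8
tcp_pos: [0.5387, -0.1033, 0.1097]
orientation: [0.272, 1.554, -0.27]
contact_force: [-0.9, -0.1, -1.7]
grip_width: 0.0232
```

apply_moves(series="0 0 0 0.0003 0 0 0.1;0 0 0 0.0005 0 0 0.1;0 0 0 0.0005 0 0 0.1")

```text
clock: 8.18
tcp_pos: [0.5389, -0.1034, 0.1094]
orientation: [0.272, 1.554, -0.269]
contact_force: [-0.6, 0.8, 1.3]
grip_width: 0.023
```

apply_moves(series="0 0 0 0.0002 0 0 0.1;0 0 0 0.0003 0 0 0.1;0 0 0 0.0003 0 0 0.1")

```text
clock: 8.55
tcp_pos: [0.539, -0.1034, 0.1093]
orientation: [0.272, 1.554, -0.269]
contact_force: [-0.9, -0.6, 5.5]
grip_width: 0.0235
```

apply_moves(series="0 0 0 -0.0001 -0.001 0 0.1;0 0 0 -0.0001 -0.002 0 0.1;0 0 0 -0.0001 -0.003 0 0.1;0 0 0 -0.0001 -0.004 0 0.1;0 0 0 -0.0001 -0.004 0 0.1")

```text
clock: 9.18
tcp_pos: [0.5382, -0.1068, 0.1093]
orientation: [0.272, 1.553, -0.269]
contact_force: [0.6, 3.2, 4.6]
grip_width: 0.0231
```

apply_moves(series="0 0 0 0 -0.001 0 0.1;0 0 0 0 -0.002 0 0.1;0 0 0 0 -0.003 0 0.1;0 0 0 0 -0.004 0 0.1;0 0 0 0 -0.004 0 0.1")

```text
clock: 9.8
tcp_pos: [0.5369, -0.1108, 0.1093]
orientation: [0.272, 1.553, -0.269]
contact_force: [1.8, 2.9, 5.0]
grip_width: 0.0235
```

```bash
python3 -c "
from h import *
rk()"
```

```text
9.8 [ 0.5369 -0.1108  0.1093] phi 1.2261 xax [ 0.0015  0.0015 -1.    ] F [1.78 2.87 5.02] M [ 1.03 -0.35 -0.01] w 0.0235 j [-0.12  0.43  0.26  1.98 -0.16  0.75  1.47]
rack xy 0.1 38.3 tip-floor mm -0.07
```

apply_moves(series="0 0 0 0 -0.001 0 0.1;0 0 0 0 -0.002 0 0.1;0 0 0 0 -0.003 0 0.1;0 0 0 0 -0.004 0 0.1;0 0 0 0 -0.004 0 0.1")

```text
clock: 10.42
tcp_pos: [0.5356, -0.1145, 0.1093]
orientation: [0.272, 1.553, -0.269]
contact_force: [0.0, 3.1, 5.3]
grip_width: 0.0232
```

apply_moves(series="0 0 0 0 -0.001 0 0.1;0 0 0 0 -0.002 0 0.1;0 0 0 0 -0.003 0 0.1;0 0 0 0 -0.004 0 0.1;0 0 0 0 -0.004 0 0.1")

```text
clock: 11.05
tcp_pos: [0.5342, -0.1182, 0.1093]
orientation: [0.272, 1.553, -0.269]
contact_force: [1.4, 3.3, 6.0]
grip_width: 0.0229
```

apply_moves(series="0 0 0 0 -0.001 0 0.1;0 0 0 0 -0.002 0 0.1;0 0 0 0 -0.003 0 0.1;0 0 0 0 -0.004 0 0.1;0 0 0 0 -0.004 0 0.1")

```text
clock: 11.68
tcp_pos: [0.5328, -0.122, 0.1093]
orientation: [0.272, 1.553, -0.269]
contact_force: [0.4, 3.2, 5.3]
grip_width: 0.0233
```

apply_moves(series="0 0 0 0 -0.001 0 0.1;0 0 0 0 -0.002 0 0.1;0 0 0 0 -0.003 0 0.1;0 0 0 0 -0.004 0 0.1;0 0 0 0 -0.004 0 0.1")

```text
clock: 12.3
tcp_pos: [0.5311, -0.1261, 0.1092]
orientation: [0.272, 1.553, -0.27]
contact_force: [1.4, 2.9, 4.9]
grip_width: 0.0232
```

apply_moves(series="0 0 0 0 -0.001 0 0.1;0 0 0 0 -0.002 0 0.1;0 0 0 0 -0.003 0 0.1;0 0 0 0 -0.004 0 0.1;0 0 0 0 -0.004 0 0.1")

```text
clock: 12.92
tcp_pos: [0.5286, -0.1301, 0.1086]
orientation: [0.272, 1.555, -0.27]
contact_force: [0.1, 0.4, -2.2]
grip_width: 0.0228
```

```bash
python3 -c "
from h import *
rk()"
```

```text
12.93 [ 0.5286 -0.1301  0.1086] phi 1.2255 xax [-0.0014  0.0012 -1.    ] F [ 0.14  0.42 -2.15] M [-0.04  0.04 -0.02] w 0.0228 j [-0.08  0.43  0.27  1.99 -0.16  0.75  1.5 ]
rack xy -1.1 17.3 tip-floor mm -0.83
```

apply_moves(series="0 0 0 0 -0.001 0.0005 0.1;0 0 0 0 -0.0022 0.0008 0.1;0 0 0 0.0005 -0.0022 0.0008 0.1;0 0 0 0.001 -0.0022 0.0008 0.1;0 0 0 0.001 -0.0022 0.0008 0.1")

```text
clock: 13.55
tcp_pos: [0.5293, -0.132, 0.1079]
orientation: [0.272, 1.554, -0.269]
contact_force: [-0.3, -0.9, -2.7]
grip_width: 0.0231
```

```bash
python3 -c "
from h import *
rk()"
```

```text
13.55 [ 0.5293 -0.132   0.1079] phi 1.2261 xax [-2.0e-04  1.5e-03 -1.0e+00] F [-0.27 -0.93 -2.68] M [-0.04  0.03  0.04] w 0.0231 j [-0.08  0.43  0.27  1.99 -0.16  0.74  1.51]
rack xy 0.2 15.8 tip-floor mm -1.47
```

apply_moves(series="0 0 0 0.0005 0 0 0.1;0 0 0 0.001 0 0 0.1;0 0 0 0.0015 0 0 0.1;0 0 0 0.0015 0 0 0.1")

```text
clock: 14.05
tcp_pos: [0.5293, -0.132, 0.1064]
orientation: [0.272, 1.554, -0.269]
contact_force: [0.6, 0.1, -1.8]
grip_width: 0.0234
```

```bash
python3 -c "
from h import *
rk()"
```

```text
14.05 [ 0.5293 -0.132   0.1064] phi 1.226 xax [-1.0e-04  1.5e-03 -1.0e+00] F [ 0.55  0.12 -1.77] M [ 0.02 -0.02 -0.  ] w 0.0234 j [-0.08  0.43  0.26  1.99 -0.17  0.74  1.51]
rack xy 0.2 15.8 tip-floor mm -2.95
```

apply_moves(series="0 0 0 0.0005 0 0 0.1;0 0 0 0.001 0 0 0.1;0 0 0 0.0015 0 0 0.1;0 0 0 0.0015 0 0 0.1")

```text
clock: 14.55
tcp_pos: [0.5293, -0.132, 0.1049]
orientation: [0.272, 1.554, -0.269]
contact_force: [-0.6, -1.0, -2.0]
grip_width: 0.0233
```

```bash
python3 -c "
from h import *
rk()"
```

```text
14.55 [ 0.5293 -0.132   0.1049] phi 1.226 xax [-2.0e-04  1.5e-03 -1.0e+00] F [-0.58 -0.97 -1.97] M [ 0.   -0.03  0.04] w 0.0233 j [-0.08  0.43  0.26  1.99 -0.17  0.74  1.51]
rack xy 0.2 15.8 tip-floor mm -4.47
```

apply_moves(series="0 0 0 0.0007 0 0 0.1;0 0 0 0.0014 0 0 0.1;0 0 0 0.002 0 0 0.1;0 0 0 0.0027 0 0 0.1;0 0 0 0.003 0 0 0.1;0 0 0 0.003 0 0 0.1")

```text
clock: 15.3
tcp_pos: [0.5293, -0.132, 0.1019]
orientation: [0.272, 1.554, -0.269]
contact_force: [-0.4, 0.1, -1.4]
grip_width: 0.0232
```

```bash
python3 -c "
from h import *
rk()"
```

```text
15.3 [ 0.5293 -0.132   0.1019] phi 1.226 xax [-2.0e-04  1.5e-03 -1.0e+00] F [-0.39  0.06 -1.42] M [-0.06 -0.    0.03] w 0.0232 j [-0.08  0.44  0.26  1.99 -0.17  0.73  1.51]
rack xy 0.2 15.8 tip-floor mm -7.45
```

Still free at 7.5 mm deep. Continuing in two stages.

apply_moves(series="0 0 0 0.001 0 0 0.1;0 0 0 0.002 0 0 0.1;0 0 0 0.003 0 0 0.1;0 0 0 0.004 0 0 0.1;0 0 0 0.005 0 0 0.1;0 0 0 0.005 0 0 0.1")

```text
clock: 16.05
tcp_pos: [0.5293, -0.132, 0.0969]
orientation: [0.272, 1.554, -0.269]
contact_force: [0.4, 0.0, -0.9]
grip_width: 0.023
```

apply_moves(series="0 0 0 0.001 0 0 0.1;0 0 0 0.002 0 0 0.1;0 0 0 0.003 0 0 0.1;0 0 0 0.004 0 0 0.1;0 0 0 0.005 0 0 0.1;0 0 0 0.005 0 0 0.1")

```text
clock: 16.8
tcp_pos: [0.5292, -0.132, 0.0919]
orientation: [0.272, 1.554, -0.269]
contact_force: [-0.4, -0.5, -1.9]
grip_width: 0.0229
```

```bash
python3 -c "
from h import *
rk()"
```

```text
16.8 [ 0.5292 -0.132   0.0919] phi 1.226 xax [-3.0e-04  1.5e-03 -1.0e+00] F [-0.38 -0.46 -1.89] M [ 0.04 -0.04 -0.07] w 0.0229 j [-0.07  0.45  0.26  2.   -0.17  0.71  1.52]
rack xy 0.1 15.8 tip-floor mm -17.53
```

apply_moves(series="0 0 0 0.0007 0 0 0.1;0 0 0 0.0014 0 0 0.1;0 0 0 0.002 0 0 0.1;0 0 0 0.002 0 0 0.1")

```text
clock: 17.3
tcp_pos: [0.5293, -0.132, 0.0899]
orientation: [0.272, 1.554, -0.269]
contact_force: [-0.4, 1.1, -1.5]
grip_width: 0.0231
```

apply_moves(series="0 0 0 0.0003 0 0 0.1;0 0 0 0.0005 0 0 0.1;0 0 0 0.0005 0 0 0.1")

```text
clock: 17.68
tcp_pos: [0.5293, -0.132, 0.0895]
orientation: [0.272, 1.554, -0.269]
contact_force: [0.4, -0.7, -1.1]
grip_width: 0.0233
```

apply_moves(series="0 0 0 0.0002 0 0 0.1;0 0 0 0.0003 0 0 0.1;0 0 0 0.0003 0 0 0.1")

```text
clock: 18.05
tcp_pos: [0.5295, -0.132, 0.0894]
orientation: [0.272, 1.554, -0.269]
contact_force: [-0.4, -0.2, 2.7]
grip_width: 0.0228
```

apply_moves(series="0 0 0 -0.0001 0 0 0.1;0 0 0 -0.0001 0 0 0.1;0 0 0 -0.0001 0 0 0.1", force=20)

```text
clock: 18.42
tcp_pos: [0.5294, -0.132, 0.0894]
orientation: [0.272, 1.554, -0.269]
contact_force: [0.3, -0.2, 3.0]
grip_width: 0.0229
```

Run:
```python
from h import *
rk();shot("scene","s7",210,190,100,100,6,1.1)
```

```text
18.43 [ 0.5294 -0.132   0.0894] phi 1.226 xax [ 1.0e-04  1.5e-03 -1.0e+00] F [ 0.32 -0.22  2.96] M [0.09 0.25 0.04] w 0.0229 j [-0.07  0.46  0.26  2.   -0.18  0.7   1.52]
rack xy 0.3 15.9 tip-floor mm -20.0
```

View pics/s7.png

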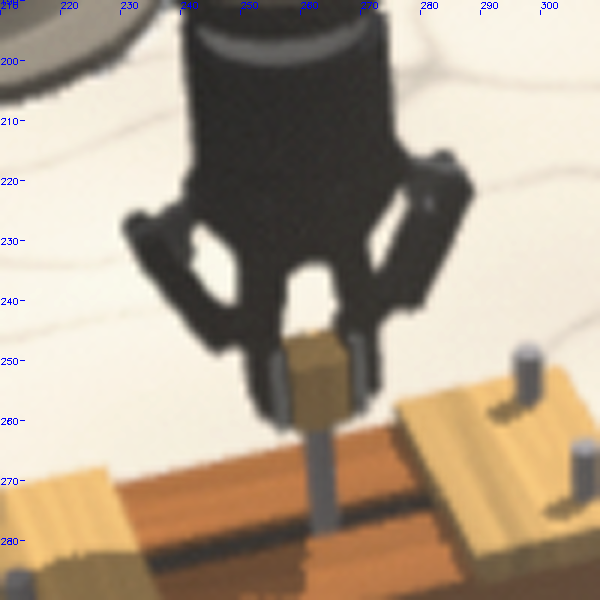

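apply_moves(series="0 0 0 -0.0001 0 0 0.2;0 0 0 -0.0001 0 0 0.26;0 0 0 -0.0001 0 0 0.3;0 0 0 -0.0001 0 0 0.35;0 0 0 -0.0001 0 0 0.42;0 0 0 -0.0001 0 0 0.5;0 0 0 -0.0001 0 0 0.6;0 0 0 -0.0001 0 0 0.8;0 0 0 -0.0001 0 0 1;0 0 0 -0.0001 0 0 1")

```text
clock: 19.73
tcp_pos: [0.5293, -0.1319, 0.0894]
orientation: [0.272, 1.554, -0.269]
contact_force: [0.7, -0.4, -0.3]
grip_width: 0.0854
```

Run:
```python
from h import *
rk();shot("scene","s8",210,190,100,100,6,1.1)
```

```text
19.73 [ 0.5293 -0.1319  0.0894] phi 1.226 xax [-1.0e-04  1.5e-03 -1.0e+00] F [ 0.73 -0.43 -0.29] M [-0.02 -0.02 -0.04] w 0.0854 j [-0.07  0.46  0.26  2.   -0.18  0.7   1.52]
rack xy 0.2 15.8 tip-floor mm -20.03
```

View pics/s8.png

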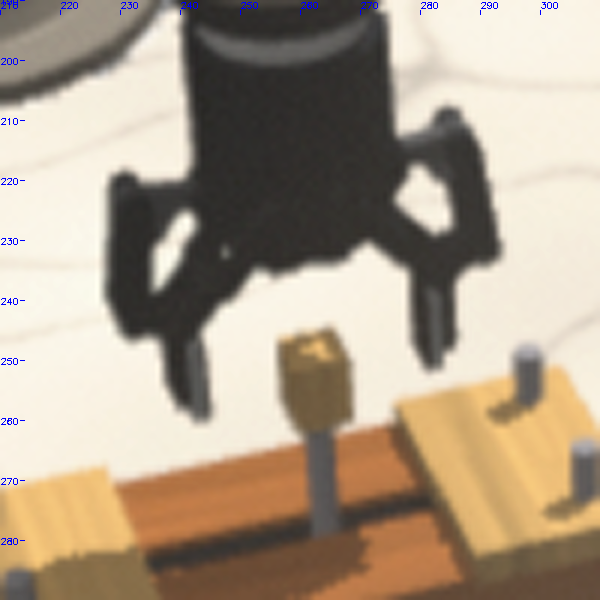

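Released: the post stands at (262,265) and the fingers are clear of it. I'll retract straight up.

apply_moves(series="0 0 0 -0.02 0 0 1;0 0 0 -0.06 0 0 1;0 0 0 -0.1 0 0 1;0 0 0 -0.14 0 0 1;0 0 0 -0.14 0 0 1;0 0 0 -0.14 0 0 1;0 0 0 -0.14 0 0 1;0 0 0 -0.14 0 0 1")

```text
clock: 20.78
tcp_pos: [0.5288, -0.1321, 0.2284]
orientation: [0.272, 1.556, -0.27]
contact_force: [-0.5, -0.2, -0.6]
grip_width: 0.0854
```

Run:
```python
from h import *
rk();shot("scene","s9",210,190,100,100,6,1.1);shot("scene","s9f");shot("top","t9f",a=1.5)
for z in(.012+.077,.032,.121): print(proj("scene",[.5293,-.132,z]))
```

```text
20.77 [ 0.5288 -0.1321  0.2284] phi 1.2259 xax [-0.002   0.0015 -1.    ] F [-0.52 -0.18 -0.65] M [-0.03  0.01  0.02] w 0.0854 j [-0.12  0.27  0.31  1.89 -0.1   1.    1.45]
rack xy -0.3 15.5 tip-floor mm 118.96
[[262.61773218 258.96044962]]
[[264.22175336 278.49618193]]
[[261.6851328 247.6021133]]
```

View pics/s9.png

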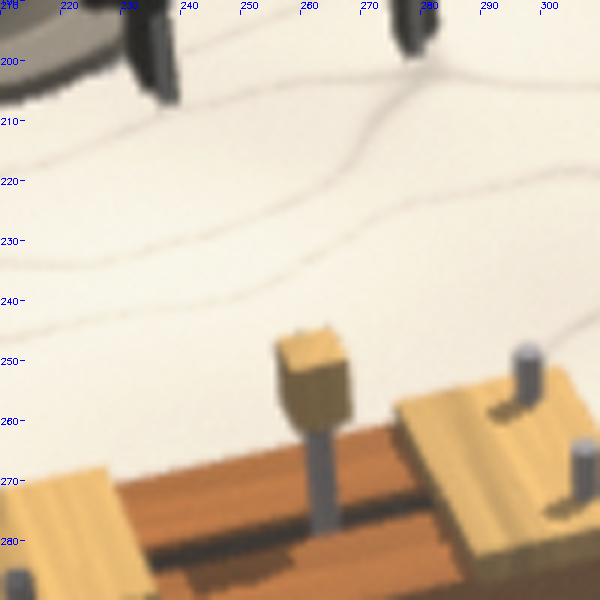

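View pics/s9f.png

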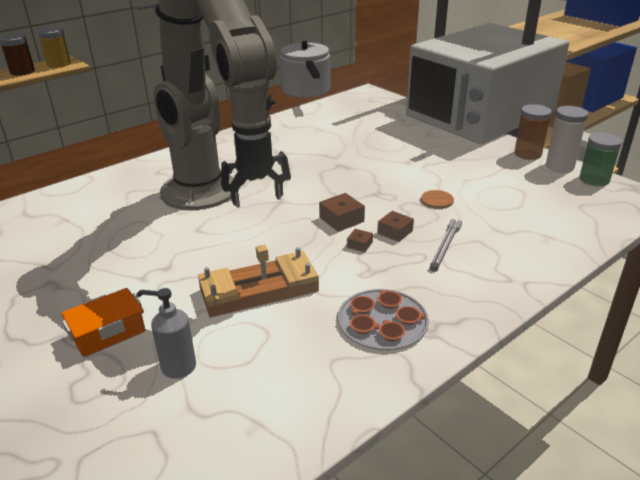

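View pics/t9f.png

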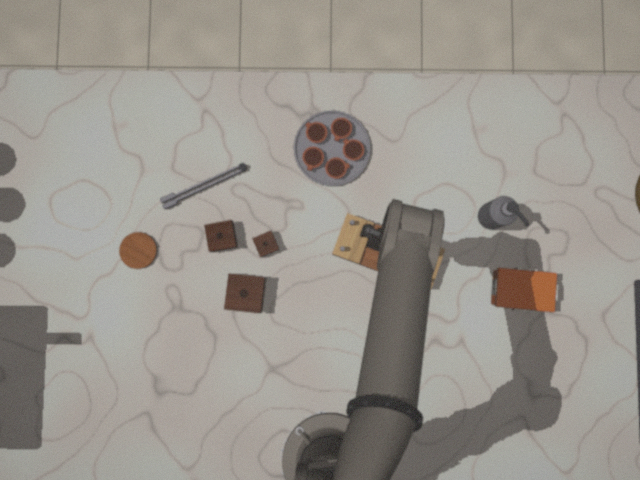

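The post stands upright in the groove. Its head top is at about (262,248) in the scene view, with (261.7,247.6) predicted for fully home, and every bystander is where it was. Handing in.

```bash
python3 -c "
from bench import *
print(get_obs()['qvel'].round(4)); print(hand_in())"
```

```text
[-0.0002 -0.0039 -0.0012 -0.0015  0.0013 -0.0001  0.0003]
the job is handed in; nothing more can be done
None
```

The post is back in the rack, standing upright in the hidden hole and released. I handed the job in at about 20.9 s of the 69 s allowed.

- **Feeling for the hole:** I lifted the post out of its dark block and touched down near the +y end of the groove, about 46 mm from the middle. I slid it along at about 5–7 N until the load dropped away at y ≈ +17 mm. Then I lowered it at y ≈ +16 mm with almost no resistance.
- **Fully home:** the tip touched bottom 20.0 mm below the groove floor, with about 4 N of press. The highest press on the rack in any reading was about 8 N, against the 25 N limit. Readings come only at the end of each move, so a brief higher peak would not show.
- **Last checks:** after I opened the gripper and moved up, the scene camera showed the head top within about 0.5 px of where an upright, fully home post should appear. The wrist force was about zero and the arm was at rest. The bystanders looked unmoved in both views, though I compared these by eye.

No check failed or disagreed. The hand-in gave no verdict, so the official result is not known to me.

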